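# Press a counting chamber home under its spring in the scanner tray

## Task

The slide scanner's tray is run out, with three plates parked in its bays. Press down hard with a fingertip on the matt near end of the glass counting chamber - not on the mirrored ruling in its middle - and, still pressing, slide it under the leaf spring at the far end of its bay until it is fully home against the end stop, then take the finger away. Do not pick it up, leave the calibration plate and the blank parked where they are, and do not disturb the dropper bottle or the slide box.

Things in the scene. Friction and masses are not known exactly. Their poses are not given: they have to be found in the camera images.
- scanner: Fixed slide scanner: white casing 320 x 320 x 220 mm (y -470 to -150, x +-160 mm) with a flat dark metal tray run out of its side, x -62 to +90, y +-70 mm. Origin: on the bench, below the tray's middle bay; x runs along the bays from loading end to spring end, z up. Three parallel bays at y = +44, 0, -44 mm, each a recess 37 mm wide, floor at z = 90 mm, walls 3 mm high, near wall at x = -54.5 mm.
- end_stop (a point): Foot of the end stop of the middle bay, on the bay floor: in the scanner's frame x = 50, y = 0, z = 90 mm; axes as the scanner's. The stop is one 3 mm step across all three bays, at the same x in each. A plate that is fully home touches it with its far edge.
- spring (a point): Lowest line of the middle bay's steel leaf spring, 2 mm above the bay floor: scanner's frame x = 38, y = 0, z = 92 mm. Each bay has the same spring, 14 mm wide, fixed to a bar at x = 71 to 89 mm (top z 101 mm). Its lip turns up to z = 100 mm at x = 27 mm. A plate must lift it 2 mm to pass under: that takes about 6 N along x, more than a light touch gives; the spring then bears on it with 8 N.
- chamber: Glass counting chamber 76 x 35 x 4 mm, 30 g, loose in any one bay. Origin: underside centre; x along it, as the bays. Near end, x -38 to -15 mm, is matt ground glass that grips a fingertip (friction 0.9); far end, x 15 to 38, clear; both tops 4 mm up (1 mm above the bay walls); middle sunk 1.6 mm. Slides easily on the bay floor (0.2). Parked 22 to 27 mm short of the stop, near wall close behind.
- ruling: The mirrored ruling in the sunk middle of the counting chamber, part of it: two silvery rectangles, together 18 mm along x and 30 mm along y, their tops 2.9 mm above the chamber's underside, 1.1 mm below the top of its ends. Origin at their middle, 2.4 mm above the chamber's origin. Must not be pressed on.
- cal_plate: Calibration plate, metal, 76 x 35 x 4 mm, flat with one round dark 20 mm target in the middle, parked in another bay. Origin: centre of its underside. Leave alone.
- blank: Plain flat blank, plastic, 76 x 35 x 4 mm, with two small dark dots near its ends, parked in another bay. Origin: centre of its underside. Leave alone.
- dropper: Amber dropper bottle with a black cap and rubber teat, 34 mm across and 100 mm high, standing loose on the bench to the left of the tray. Origin: centre of its underside. Leave alone.
- slide_box: Closed grey and white box for slides, 87 x 102 x 37 mm, on the bench to the far left of the tray. Origin: centre of its underside. Leave alone.
Mind the look-alikes: they are no part of the job. What is shaped like the chamber but orange or yellow is not meant.

How it is judged:
By the outcome, as a careful person would: the job done as asked, in the order asked, and still so for the second after the job is handed in, with the robot touching nothing.
It also fails if it takes over 37 s, if anything falls off the work surface, if the arm or the gripper's body presses on something with over 40 N, if the wrist force passes 120 N, or if a joint passes its speed limit or range.

## Robot

A 6-joint arm with a two-finger parallel gripper is mounted at the origin on the work surface. World frame = base frame: x ahead of the robot, y to its left, z up, the work surface at z = 0. Lengths are in m, angles in rad, forces in N, time in s.
With the tool pointing down it reaches from about 0.375 to 0.925 m from the base axis. Payload 5.7 kg.
Tool frame: the origin (TCP) lies midway between the tips of the shut fingers; the grasp point (between the pads) lies 19 mm behind it; y points along the fingers, x is the direction in which the jaws open and shut, and the axes are right-handed (so a half turn about y gives the same grasp; the last joint's range is limited). The gripper opens to 88 mm and grips with 3 to 60 N. Pads are 20 mm wide; open, the fingers measure 115 mm over their backs; the gripper's body (75 mm by 178 mm) begins 61 mm behind the grasp point.
Start: joints at [1.011, 0.359, 1.51, -0, 1.272, -0.115], TCP at [0.258, 0.542, 0.223] pointing down, gripper open.
Joint ranges: [-2.97, 2.97], [-1.01, 2.36], [0.21, 2.38], [-0.96, 4.11], [0.2, 2.71], [-2.98, 2.98]. Speed limits (rad/s): [2.39, 2.39, 3.14, 3.14, 3.14, 3.14].

## Interface

Orientations are given as a unit quaternion [w, x, y, z].
In Python, from cell import robot, get_image, camera_model gives the robot as it stands.
- The arm moves only by the tool carry_out, never from a script. Its argument "commands" is a list of rows, each a list of 7 numbers: the shift along the tool's x, y, z in mm, then the turn, a rotation vector about the tool's x, y, z in rad, then the opening, from 0 (shut) to 1 (fully open). In form: [[tx, ty, tz, wx, wy, wz, fingers], ...]. A call has 1 to 5 rows; each row shifts and turns the pose as measured when the row begins, along the tool's axes as they then stand; what a row does not reach is not made up. A row lasts 1/8 s, in which the tool goes at most 62.5 mm and 10.7 degrees, less where a joint would pass 70% of its speed; a pose out of reach is approached as far as the arm can. A call is refused whole if a number of a shift passes 62.5 or a number of a turn 0.188, either way. A call with a gripper value outside its range is refused whole. The fingers move at their own pace and stop on an object; the grip force is fixed at half the most. Time passes only in rows, so rows that do not move let the fingers close. It gives the time, the measured TCP pose, the force and the opening at its end, in the units of the state.
- robot.read_state(): the state, without advancing time (a new reading comes with each control period).
- get_image(name): name is "side" or "top" or "wrist"; returns (picture, depth): 480x640x3 uint8, blue, green, red; 480x640 float32, m along the optical axis (not along the pixel's ray), 0 where there is no reading.
- camera_model(name): a dict with "fx", "fy", "cx", "cy" (pixels), "k1" (the pictures are not rectified: a ray, as slopes to the right and down, at radius r is drawn at 1 + k1 r^2 times it, then the intrinsics apply), "extrinsics" (4x4, takes a point from camera to world coordinates). Camera axes: x right, y down, z forward; pixel columns grow to the right and rows downward; lengths in m; the calibration is good to about 2 mm. A picture is of the moment at which its call begins: read the wrist's pose just before it. camera_model takes no time and is no camera call; for the wrist camera it gives the pose at the moment of the call.
- robot.finish_job(): hands the job in, once; it reports no verdict.
The state is a dict: "t": time; "joint_pos": joint angles; "qd": joint speeds; "joint_torque": joint torques, N m; "ee_pos": TCP position; "orientation": TCP orientation; "wrist_force": force on the tool from outside, world axes, zero at the start; "torque": the same for the moment, N m; "gripper_width": opening from 0.0 (shut) to 1.0 (fully open).
Only numpy, scipy, OpenCV 4.12 (cv2) and the standard library are available. Lean on these libraries where they do the work, as an engineer would, in place of code of your own. Each camera call takes 0.05 s, during which the arm holds its last target. There are 200 camera calls.

## Working session

There is one attempt and no reset: what is moved stays moved. The work goes in short steps, Python scripts to look and compute and a tool call to move; the robot and the scene stay as the last step left them, time stands still between calls to the robot, and variables do not carry over. Pictures are saved under pics/ and viewed, about 8 in all and at most 12, crops included, and the job is handed in when it is done.

Besides the shell and the picture viewer there is one more tool, called as a command line: name --pt "numbers of a row" for each row, then --argument value for the rest. carry_out: Moves the arm, as the interface text tells. Its arguments: {"type":"object","properties":{"commands":{"type":"array","items":{"type":"array","items":{"type":"number"}}}},"required":["commands"]}

```bash
mkdir -p pics; ls; cat > h.py <<'E'
import numpy as np, cv2
from cell import robot, get_image, camera_model
def ray(m,u,v):
    x=np.array([(u-m['cx'])/m['fx'],(v-m['cy'])/m['fy']]);y=x.copy()
    for _ in range(20): y=x/(1+m['k1']*(y@y))
    E=np.array(m['extrinsics']); return E[:3,3],E[:3,:3]@np.array([y[0],y[1],1])
def onplane(m,u,v,z):
    o,d=ray(m,u,v); return o+d*(z-o[2])/d[2]
def pt(m,D,u,v):
    o,d=ray(m,u,v); return o+d*D[int(v),int(u)]
E
python3 - <<'E'
from h import *
s=robot.read_state();print(s)
for n in('top','side'):
    m=camera_model(n);im,D=get_image(n);np.savez(n+'.npz',D=D);cv2.imwrite(f'pics/{n}.png',im);print(n,m)
E
```

```text
pics
{'t': 0.0, 'joint_pos': array([ 1.01089820e+00,  3.59485085e-01,  1.51143919e+00,  2.08498852e-05,
        1.27251238e+00, -1.15114434e-01]), 'qd': array([-3.92895467e-05, -9.41869348e-04, -1.40961592e-03,  4.40241496e-04,
       -5.53849506e-04, -2.17483703e-03]), 'joint_torque': array([-6.93015427e-04, -5.15376592e+01, -2.70722562e+01,  6.69306424e-02,
        3.49753804e-02, -8.69385553e-05]), 'ee_pos': array([0.25779019, 0.54101989, 0.2218189 ]), 'orientation': array([-0.59769286,  0.59824484,  0.37681205, -0.37799344]), 'wrist_force': array([-0.01284146,  0.50033073,  0.42796086]), 'torque': array([0.04301899, 0.02016152, 0.00119389]), 'gripper_width': 0.9987059032479377}
top {'fx': 612.8735059725877, 'fy': 612.8735059725877, 'cx': 326.9379039192961, 'cy': 243.75509078224283, 'k1': -0.14372730337204004, 'extrinsics': array([[-0.02397616, -0.99545463,  0.09216951,  0.49761826],
       [-0.99968261,  0.0245866 ,  0.00549309,  0.11723293],
       [-0.00773426, -0.09200855, -0.99572818,  1.02092718],
       [ 0.        ,  0.        ,  0.        ,  1.        ]])}
side {'fx': 582.2179689681321, 'fy': 582.2179689681321, 'cx': 322.5796442272954, 'cy': 236.1441670761595, 'k1': -0.02675192560220064, 'extrinsics': array([[ 0.99786001, -0.03822325,  0.05305084,  0.55718775],
       [-0.06380592, -0.74654024,  0.66227372, -0.4271124 ],
       [ 0.01429033, -0.66424141, -0.74738152,  0.71835718],
       [ 0.        ,  0.        ,  0.        ,  1.        ]])}
```

View pics/top.png

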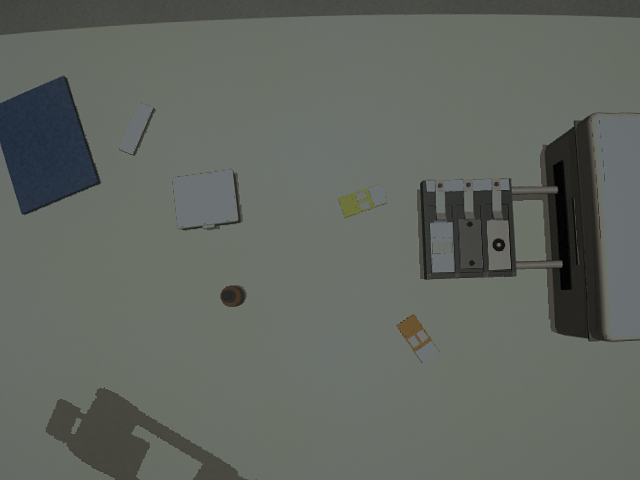

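View pics/side.png

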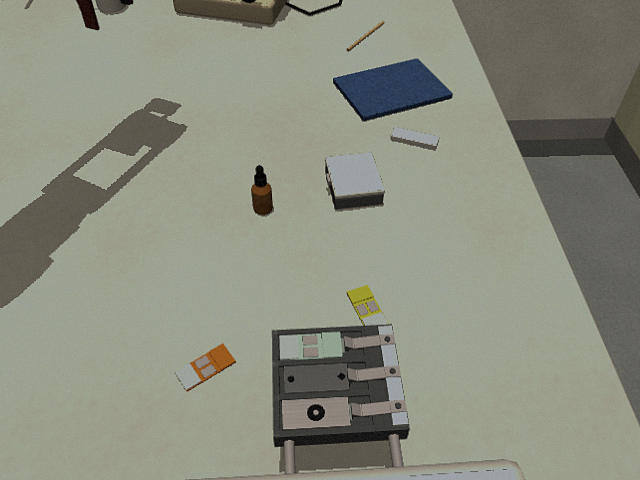

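Candidates: the white plate with sunk ruling in the outer bay, top (442,246) / side (311,346); the grey blank with dots, top (470,244); the cal plate with ring, top (498,245); the yellow look-alike, top (362,201); the orange look-alike, top (418,338). By description I choose the outer-bay plate (442,246). Next I check it in a close crop and measure.

```bash
python3 - <<'E'
from h import *
t=cv2.imread('pics/top.png');s=cv2.imread('pics/side.png')
a=cv2.resize(t[170:290,410:530],(480,480),interpolation=cv2.INTER_CUBIC)
b=cv2.resize(s[315:435,265:345],(320,480),interpolation=cv2.INTER_CUBIC)
cv2.imwrite('pics/crop.png',cv2.convertScaleAbs(np.hstack([a,b]),alpha=1.3))
m=camera_model('top');D=np.load('top.npz')['D']
g=cv2.cvtColor(t,cv2.COLOR_BGR2GRAY)
dm=(D>0).astype(np.uint8)
# tray: by height
v,u=np.mgrid[170:290,410:530]
P=np.array([pt(m,D,x,y) for x,y in zip(u.ravel(),v.ravel())])
h=P[:,2].reshape(120,120)
mk=((h>.075)&(h<.11)).astype(np.uint8);mk=cv2.morphologyEx(mk,cv2.MORPH_OPEN,np.ones((9,9)))
c=max(cv2.findContours(mk,0,2)[0],key=cv2.contourArea);r=cv2.boxPoints(cv2.minAreaRect(c))+[410,170]
for q in r: print('tray px',q,onplane(m,*q,.093).round(4))
# chamber: bright in its bay
roi=(g[205:285,425:459]>85).astype(np.uint8)
c=max(cv2.findContours(roi,0,2)[0],key=cv2.contourArea);R=cv2.minAreaRect(c);r=cv2.boxPoints(R)+[425,205]
for q in r: print('ch px',q,onplane(m,*q,.094).round(4))
print(g[205:285:3,442],g[245,425:530:1])
for q in [(442,230),(442,262),(470,245),(442,271)]:print(q,pt(m,D,*q).round(4))
E
```

```text
tray px [420.43299866 180.52576447] [ 0.6778 -0.024   0.093 ]
tray px [512.10722351 176.35876465] [ 0.6817 -0.1683  0.093 ]
tray px [516.60617828 275.33608246] [ 0.5278 -0.167   0.093 ]
tray px [424.93195343 279.50308228] [ 0.5254 -0.0249  0.093 ]
ch px [429.58466339 221.61661339] [ 0.6135 -0.0353  0.094 ]
ch px [451.98881531 220.72044945] [ 0.6141 -0.07    0.094 ]
ch px [454. 271.] [ 0.5371 -0.0698  0.094 ]
ch px [431.59584808 271.89616394] [ 0.5366 -0.0354  0.094 ]
[111 110 112  84  85  68 110 110 111 111 112 106 112 111 111 109 112 111
 112 112 111 111 117  56  55 111 110] [ 41  57  54  55  53  63 118  90 112 110 110 110 110 108 107 109 112 109
  95 109 107 109 109 109 107 108 101  85  80  37  52  52  52  45  57  74
  70  69  69  70  69  68  69  66  70  69  68  68  67  68  68  69  68  68
  68  68  76  29  51  49  51  47  51 110 105 108 103  68  17  23  20  47
  94 111 113  81  31  20  19  14  99 105 104 107  90  21  49  48  48  58
 101 110 109 110 109 108 109 110 108 109 109 109 109 110 110]
(442, 230) [ 0.6003 -0.054   0.0932]
(442, 262) [ 0.5514 -0.0523  0.0917]
(470, 245) [ 0.5761 -0.0962  0.0936]
(442, 271) [ 0.5377 -0.0517  0.0919]
```

View pics/crop.png

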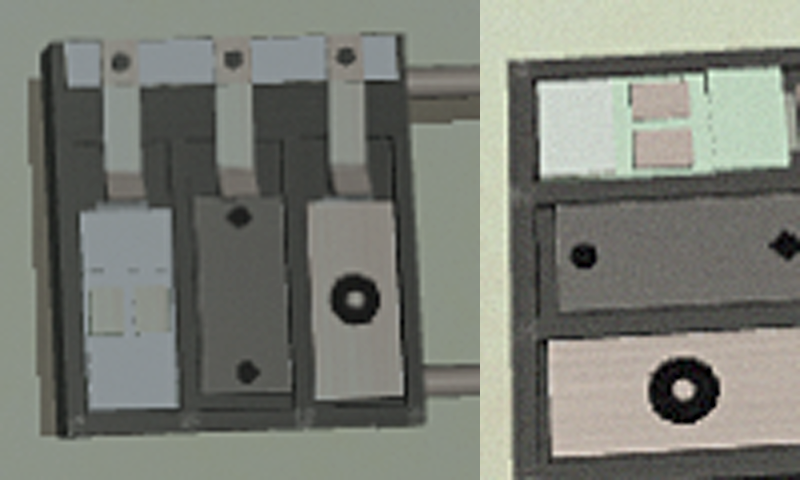

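The crop confirms the plate with two ruling rectangles is the chamber: near/matt end at the bottom in top and at the left in side, blank and cal plate in the other bays. Its measured size is 77 x 34.7 mm, and its far edge is about 25 mm short of the stop. All of this fits the description.

```bash
cat >> h.py <<'E'
from scipy.spatial.transform import Rotation as Ro
def Rt(s): w=s['orientation']; return Ro.from_quat([w[1],w[2],w[3],w[0]])
def plan(target,tx=None):
    s=robot.read_state();R=Rt(s);print('t',s['t'],'tcp',s['ee_pos'].round(4),'F',s['wrist_force'].round(1))
    print('R',R.as_matrix().round(3).tolist(),'j6',s['joint_pos'][5])
    print('shift tool mm',(R.inv().apply(np.array(target)-s['ee_pos'])*1000).round(1))
    for sg in(1,-1):
        G=np.array([[0,sg,0],[0,0,-1],[-sg,0,0]]).T
        print('rotvec to tool x=%+dY'%sg,(R.inv()*Ro.from_matrix(G)).as_rotvec().round(3))
E
python3 - <<'E'
from h import *
plan([.549,-.0526,.2218])
E
```

```text
t 0.1 tcp [0.2578 0.5411 0.2219] F [-0.1 -0.1  0.6]
R [[0.43, -0.001, -0.903], [0.903, -0.001, 0.43], [-0.002, -1.0, 0.0]] j6 -0.11510415307048424
shift tool mm [-410.7    0.7 -518.3]
rotvec to tool x=+1Y [-0.001 -0.445 -0.002]
rotvec to tool x=-1Y [ 2.000e-03  2.697e+00 -1.000e-03]
```

carry_out --pt "0 0 0 0 -0.15 0 0" --pt "0 0 0 0 -0.15 0 0" --pt "0 0 0 0 -0.145 0 0" --pt "-50 0 -24 0 0 0 0" --pt "-50 0 -24 0 0 0 0"

```text
t: 0.72
ee_pos: [0.3064, 0.4415, 0.2196]
orientation: [0.495, -0.495, -0.504, 0.507]
wrist_force: [-0.5, -0.2, 0.6]
gripper_width: 0.47
```

carry_out --pt "-54 0 -26 0 0 0 0" --pt "-54 0 -26 0 0 0 0" --pt "-54 0 -26 0 0 0 0" --pt "-54 0 -26 0 0 0 0" --pt "-54 0 -26 0 0 0 0"

```text
t: 1.35
ee_pos: [0.4444, 0.1661, 0.2193]
orientation: [0.494, -0.494, -0.504, 0.508]
wrist_force: [0.3, 0.0, 1.0]
gripper_width: 0.006
```

```bash
python3 - <<'E'
from h import *
plan([.549,-.0526,.2])
E
```

```text
t 1.35 tcp [0.4444 0.1661 0.2193] F [0.3 0.  1. ]
R [[-0.024, -0.003, -1.0], [1.0, -0.004, -0.024], [-0.004, -1.0, 0.003]] j6 -1.3788660865999065
shift tool mm [-221.    19.9  -99.4]
rotvec to tool x=+1Y [-0.003  0.024 -0.004]
rotvec to tool x=-1Y [-0.006 -3.118  0.005]
```

carry_out --pt "-54 0 -25 0 0.024 0 0" --pt "-55 0 -24 0 0 0 0" --pt "-55 0 -24 0 0 0 0" --pt "-50 0 -24 0 0 0 0" --pt "0 40 0 0 0 0 0"

```text
t: 1.98
ee_pos: [0.5488, -0.06, 0.1811]
orientation: [-0.499, 0.504, 0.498, -0.499]
wrist_force: [0.7, 0.5, -0.3]
gripper_width: 0.009
```

```bash
python3 - <<'E'
from h import *
plan([.549,-.0526,.110])
s,D=get_image('side');t,_=get_image('top');w,_=get_image('wrist')
a=cv2.resize(s[250:450,200:440],(480,400));b=cv2.resize(w,(320,240));c=cv2.resize(t[170:290,410:530],(320,320))
o=np.zeros((560,800,3),np.uint8);o[:400,:480]=a;o[:240,480:]=b;o[240:560,480:]=c
cv2.imwrite('pics/c2.png',o)
E
```

```text
t 1.975 tcp [ 0.5488 -0.06    0.1811] F [ 0.7  0.5 -0.3]
R [[0.006, 0.005, -1.0], [1.0, -0.006, 0.006], [-0.006, -1.0, -0.005]] j6 -1.7931759416927264
shift tool mm [ 7.9 71.1  0.1]
rotvec to tool x=+1Y [ 0.005 -0.006 -0.006]
rotvec to tool x=-1Y [0.009 3.135 0.007]
```

View pics/c2.png

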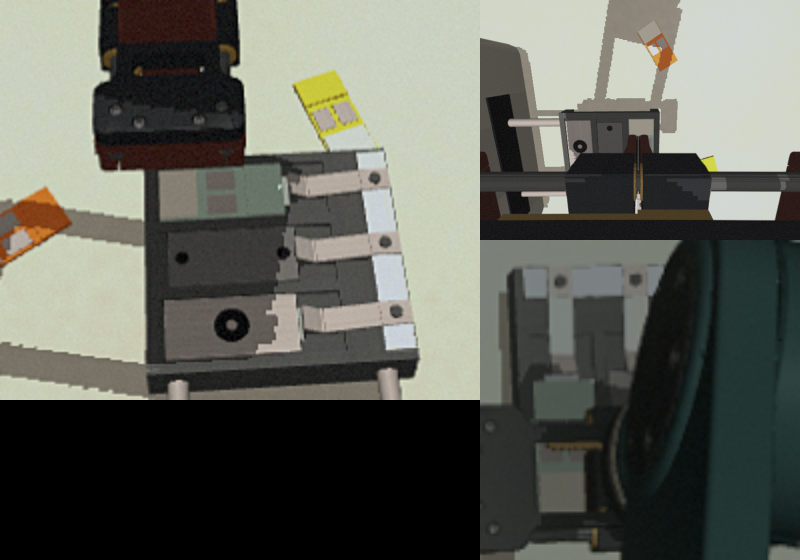

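The third picture shows the gripper above the tray's near end in side, with the chamber bay still undisturbed. I straighten and descend.

carry_out --pt "8 35 0 0.005 -0.006 -0.006 0" --pt "0 33 0 0 0 0 0" --pt "0 0 0 0 0 0 0"

```text
t: 2.5
ee_pos: [0.5426, -0.0449, 0.112]
orientation: [0.502, -0.495, -0.5, 0.503]
wrist_force: [-0.3, -0.3, -1.0]
gripper_width: 0.003
```

```bash
python3 - <<'E'
from h import *
plan([.549,-.0526,.094])
s,D=get_image('side');t,_=get_image('top')
w,_=get_image('wrist')
a=cv2.resize(s[300:450,250:430],(480,400));c=cv2.resize(t[170:290,410:530],(320,320));b=cv2.resize(w,(320,240))
o=np.zeros((560,800,3),np.uint8);o[:400,:480]=a;o[:240,480:]=b;o[240:560,480:]=c
cv2.imwrite('pics/c3.png',o)
E
```

```text
t 2.5 tcp [ 0.5426 -0.0449  0.112 ] F [-0.3 -0.3 -1. ]
R [[-0.006, -0.01, -1.0], [1.0, 0.004, -0.006], [0.004, -1.0, 0.01]] j6 -1.7889789896126513
shift tool mm [-7.8 17.9 -6.5]
rotvec to tool x=+1Y [-0.01   0.006  0.004]
rotvec to tool x=-1Y [ 0.006 -3.135  0.016]
```

View pics/c3.png

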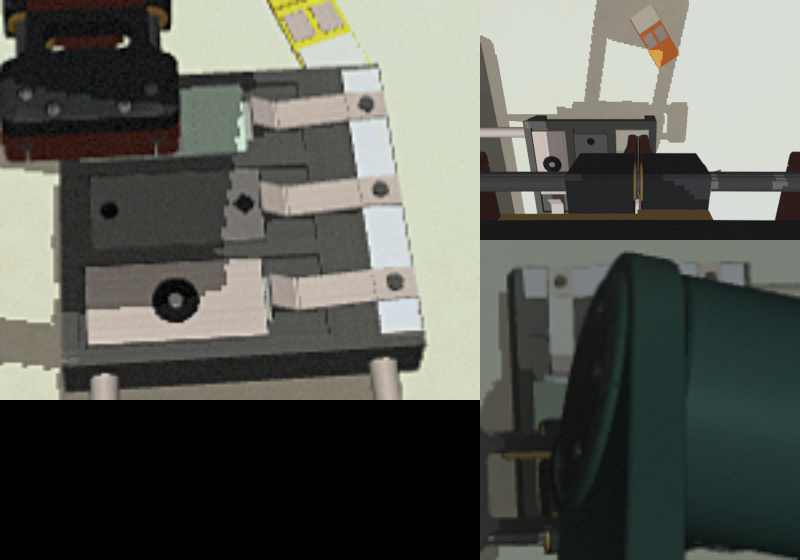

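Side and wrist show the finger above the chamber's near end, and the other plates unmoved. I correct the drift at height and settle before touching.

carry_out --pt "-7 0 -6 -0.01 0.006 0.004 0" --pt "0 0 0 0 0 0 0" --pt "0 0 0 0 0 0 0"

```text
t: 3.02
ee_pos: [0.5541, -0.0537, 0.118]
orientation: [-0.496, 0.504, 0.502, -0.498]
wrist_force: [-1.3, -0.2, -0.2]
gripper_width: 0.004
```

```bash
python3 - <<'E'
from h import *
plan([.549,-.0526,.094])
E
```

```text
t 3.025 tcp [ 0.5541 -0.0537  0.118 ] F [-1.3 -0.2 -0.2]
R [[0.0, 0.012, -1.0], [1.0, -0.003, 0.0], [-0.003, -1.0, -0.012]] j6 -1.7909017763653436
shift tool mm [ 1.2 23.9  5.4]
rotvec to tool x=+1Y [ 0.012 -0.    -0.003]
rotvec to tool x=-1Y [0.005 3.141 0.019]
```

carry_out --pt "0 0 0 0 0 0 0" --pt "0 0 0 0 0 0 0"

```text
t: 3.28
ee_pos: [0.5541, -0.0538, 0.1182]
orientation: [-0.496, 0.504, 0.502, -0.498]
wrist_force: [0.1, -0.4, 0.2]
gripper_width: 0.006
```

carry_out --pt "0 0 4 0 0 0 0"

```text
t: 3.4
ee_pos: [0.5501, -0.0538, 0.1181]
orientation: [-0.496, 0.504, 0.502, -0.498]
wrist_force: [-0.5, -0.6, 0.0]
gripper_width: 0.009
```

carry_out --pt "0 0 0 0 0 0 0"

```text
t: 3.52
ee_pos: [0.5494, -0.0537, 0.1179]
orientation: [-0.496, 0.504, 0.502, -0.498]
wrist_force: [0.2, -0.5, 0.5]
gripper_width: 0.008
```

carry_out --pt "0 8 0 0 0 0 0"

```text
t: 3.65
ee_pos: [0.55, -0.0538, 0.1101]
orientation: [-0.496, 0.504, 0.502, -0.497]
wrist_force: [0.7, 0.1, 0.2]
gripper_width: 0.003
```

carry_out --pt "0 0 0 0 0 0 0"

```text
t: 3.78
ee_pos: [0.5493, -0.0537, 0.1092]
orientation: [-0.497, 0.504, 0.502, -0.498]
wrist_force: [-0.5, -0.6, 0.2]
gripper_width: 0.008
```

carry_out --pt "0 9 1 0 0 0 0" --pt "0 2 0 0 0 0 0"

```text
t: 4.03
ee_pos: [0.5483, -0.0537, 0.0973]
orientation: [-0.497, 0.504, 0.502, -0.498]
wrist_force: [0.2, 0.2, 0.5]
gripper_width: 0.006
```

carry_out --pt "0 2 0 0 0 0 0"

```text
t: 4.15
ee_pos: [0.5484, -0.0537, 0.095]
orientation: [-0.497, 0.503, 0.502, -0.498]
wrist_force: [-0.1, 1.0, -0.5]
gripper_width: 0.006
```

carry_out --pt "0 2 0 0 0 0 0"

```text
t: 4.28
ee_pos: [0.5491, -0.0539, 0.0942]
orientation: [-0.496, 0.504, 0.502, -0.498]
wrist_force: [-3.4, 1.2, 24.4]
gripper_width: 0.002
```

carry_out --pt "0 2 0 0 0 0 0"

```text
t: 4.4
ee_pos: [0.5505, -0.0542, 0.0942]
orientation: [-0.495, 0.505, 0.503, -0.497]
wrist_force: [-3.7, 0.3, 21.8]
gripper_width: 0.007
```

Contact came at z = 94 mm, as predicted, with about 22 N at a 2 mm push. Now I press a little harder and slide toward +x (tool -z).

carry_out --pt "0 2.5 0 0 0 0 0" --pt "0 2.5 -2 0 0 0 0"

```text
t: 4.65
ee_pos: [0.5555, -0.0546, 0.0942]
orientation: [-0.493, 0.507, 0.504, -0.496]
wrist_force: [-4.1, 2.5, 19.9]
gripper_width: 0.006
```

carry_out --pt "0 2.5 -3 0 0 0 0" --pt "0 2.5 -3 0 0 0 0"

```text
t: 4.9
ee_pos: [0.5617, -0.0545, 0.0942]
orientation: [-0.493, 0.507, 0.504, -0.496]
wrist_force: [-12.9, 0.8, 28.7]
gripper_width: 0.003
```

carry_out --pt "0 3 -3 0.005 0 0 0" --pt "0 3 -3 0.005 0 0 0"

```text
t: 5.15
ee_pos: [0.5623, -0.0545, 0.0941]
orientation: [-0.497, 0.502, 0.5, -0.501]
wrist_force: [-16.4, 0.6, 36.1]
gripper_width: 0.0
```

carry_out --pt "0 3 -3 0.005 0 0 0" --pt "0 3 -3 0.005 0 0 0"

```text
t: 5.4
ee_pos: [0.5623, -0.0545, 0.0942]
orientation: [0.501, -0.497, -0.495, 0.506]
wrist_force: [-15.6, -0.0, 35.0]
gripper_width: 0.005
```

carry_out --pt "0 3 -5 0 0 0 0"

```text
t: 5.52
ee_pos: [0.5642, -0.0545, 0.0942]
orientation: [0.502, -0.496, -0.494, 0.508]
wrist_force: [-12.7, 1.2, 33.0]
gripper_width: 0.005
```

carry_out --pt "0 3 -5 0 0 0 0"

```text
t: 5.65
ee_pos: [0.5677, -0.0545, 0.0942]
orientation: [0.503, -0.495, -0.493, 0.508]
wrist_force: [-10.2, 2.1, 29.1]
gripper_width: 0.004
```

carry_out --pt "0 2.5 -4 -0.004 0 0 0"

```text
t: 5.78
ee_pos: [0.5707, -0.0544, 0.0943]
orientation: [0.502, -0.496, -0.494, 0.508]
wrist_force: [-9.0, 0.4, 21.7]
gripper_width: 0.005
```

carry_out --pt "0 2.5 -4 -0.004 0 0 0"

```text
t: 5.9
ee_pos: [0.5736, -0.0544, 0.0942]
orientation: [0.501, -0.497, -0.495, 0.507]
wrist_force: [-9.7, 1.2, 24.9]
gripper_width: 0.006
```

carry_out --pt "0 2.5 -4 0 0 0 0"

```text
t: 6.02
ee_pos: [0.5752, -0.0544, 0.0942]
orientation: [0.502, -0.496, -0.494, 0.508]
wrist_force: [-15.8, 0.5, 32.1]
gripper_width: 0.004
```

carry_out --pt "0 3 -4 -0.003 0 0 0"

```text
t: 6.15
ee_pos: [0.5753, -0.0544, 0.0941]
orientation: [0.502, -0.495, -0.493, 0.51]
wrist_force: [-20.2, 0.2, 42.5]
gripper_width: 0.006
```

carry_out --pt "0 3 -5 0 0 0 0"

```text
t: 6.28
ee_pos: [0.5753, -0.0544, 0.0941]
orientation: [0.504, -0.493, -0.491, 0.512]
wrist_force: [-20.0, -0.0, 41.7]
gripper_width: 0.004
```

carry_out --pt "0 3 -6 0 0 0 0"

```text
t: 6.4
ee_pos: [0.5754, -0.0544, 0.0941]
orientation: [0.506, -0.49, -0.489, 0.515]
wrist_force: [-22.0, -0.3, 41.7]
gripper_width: 0.007
```

It is stalled hard at +26 mm travel against 22 N, which matches the stop. I relax sideways and lift straight up.

carry_out --pt "0 1 -1 0 0 0 0" --pt "0 -3 -1 0 0 0 0" --pt "0 -10 0 0 0 0 0" --pt "0 -30 0 0 0 0 0" --pt "0 -40 0 0 0 0 0"

```text
t: 7.02
ee_pos: [0.5783, -0.0531, 0.1776]
orientation: [0.508, -0.488, -0.487, 0.516]
wrist_force: [0.5, -0.1, -0.2]
gripper_width: 0.004
```

carry_out --pt "0 -20 40 0 0 0 0" --pt "50 0 40 0 0 0 0" --pt "55 0 20 0 0 0 0" --pt "55 0 20 0 0 0 0" --pt "0 0 0 0 0 0 0"

```text
t: 7.65
ee_pos: [0.4615, 0.1089, 0.2077]
orientation: [0.505, -0.492, -0.49, 0.512]
wrist_force: [0.7, -0.8, -0.2]
gripper_width: 0.007
```

```bash
python3 - <<'E'
from h import *
t,D=get_image('top');s,_=get_image('side')
a=cv2.resize(t[170:290,410:530],(400,400),interpolation=cv2.INTER_CUBIC)
b=cv2.resize(s[310:440,265:415],(400,347),interpolation=cv2.INTER_CUBIC)
o=np.zeros((400,800,3),np.uint8);o[:,:400]=a;o[:347,400:]=b;cv2.imwrite('pics/end.png',cv2.convertScaleAbs(o,alpha=1.3));cv2.imwrite('pics/top2.png',t);cv2.imwrite('pics/side2.png',s)
m=camera_model('top');g=cv2.cvtColor(t,cv2.COLOR_BGR2GRAY)
for u in(434,438,448,452):
    p=g[195:280,u].astype(int);print(u,p.tolist())
    k=[i for i in range(30,84) if p[i]-p[i+1]>20];print([ (195+i,onplane(m,u,195+i+.5,.094)[0].round(4)) for i in k])
x=robot.read_state();print(x['t'],x['ee_pos'],x['wrist_force'])
t0=cv2.imread('pics/top.png')
print('change dropper/box/plates',[int(cv2.absdiff(t,t0)[b[1]:b[3],b[0]:b[2]].max()) for b in((215,280,250,310),(170,165,240,232),(457,215,515,275))])
E
```

```text
434 [62, 61, 60, 62, 63, 62, 62, 61, 63, 60, 92, 124, 132, 130, 131, 131, 131, 130, 131, 131, 130, 130, 131, 131, 132, 110, 120, 132, 130, 120, 122, 126, 125, 126, 126, 126, 127, 126, 127, 126, 127, 129, 130, 130, 129, 130, 131, 130, 130, 129, 130, 130, 130, 130, 130, 130, 130, 130, 132, 134, 82, 61, 64, 64, 63, 65, 63, 64, 64, 64, 64, 63, 64, 65, 64, 64, 64, 65, 65, 67, 65, 65, 65, 66, 129]
[(254, np.float64(0.563)), (255, np.float64(0.5615))]
438 [130, 129, 130, 130, 130, 130, 129, 129, 129, 130, 130, 129, 130, 129, 130, 130, 130, 122, 102, 97, 99, 100, 100, 101, 89, 101, 124, 131, 130, 125, 123, 123, 124, 124, 124, 125, 124, 125, 126, 126, 118, 127, 130, 129, 129, 129, 130, 130, 130, 129, 130, 129, 129, 130, 129, 130, 130, 130, 132, 117, 73, 60, 62, 62, 61, 61, 62, 62, 62, 62, 64, 63, 62, 62, 62, 62, 62, 61, 62, 65, 64, 64, 65, 57, 130]
[(254, np.float64(0.5628))]
448 [65, 63, 63, 64, 63, 63, 64, 61, 62, 69, 112, 132, 130, 129, 130, 129, 129, 129, 130, 130, 129, 130, 130, 130, 124, 125, 130, 130, 130, 126, 125, 125, 125, 126, 126, 125, 126, 126, 127, 126, 128, 129, 130, 131, 121, 127, 130, 129, 129, 129, 129, 129, 131, 130, 130, 130, 131, 130, 133, 97, 67, 62, 63, 63, 64, 65, 65, 65, 64, 65, 65, 63, 63, 65, 64, 63, 63, 64, 63, 64, 64, 62, 62, 83, 130]
[(253, np.float64(0.564)), (254, np.float64(0.5624))]
452 [63, 63, 62, 64, 64, 62, 62, 62, 62, 68, 82, 82, 78, 78, 91, 98, 93, 92, 92, 107, 117, 115, 114, 116, 103, 107, 116, 114, 116, 116, 117, 117, 118, 117, 118, 117, 118, 117, 119, 118, 122, 125, 130, 133, 122, 123, 129, 129, 129, 128, 131, 132, 132, 131, 132, 132, 132, 133, 136, 82, 61, 65, 65, 64, 64, 64, 65, 65, 62, 64, 61, 63, 63, 62, 63, 63, 63, 62, 57, 64, 64, 63, 61, 111, 130]
[(253, np.float64(0.5638)), (254, np.float64(0.5623))]
7.75 [0.46354653 0.10622359 0.20776044] [-0.14554537 -0.08364088 -0.12781786]
change dropper/box/plates [74, 21, 21]
```

View pics/end.png

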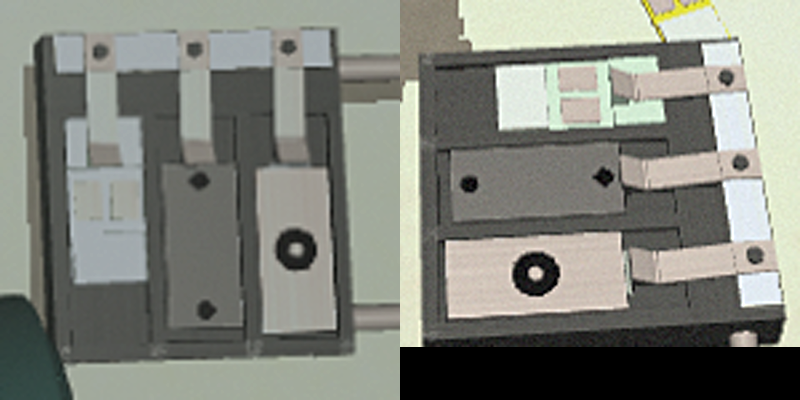

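The chamber's far edge (crop row about 117) lies on the stop line seen in the other bays, under its spring, and both other plates are unchanged. The dropper region shows a pixel change, perhaps a shadow, so I check that before handing in.

```bash
python3 - <<'E'
from h import *
for f in('top','top2','side','side2'):
    im=cv2.imread(f'pics/{f}.png');h=cv2.cvtColor(im,cv2.COLOR_BGR2HSV)
    x0,y0,x1,y1=(212,278,252,312) if f[0]=='t' else (240,175,280,220)
    c=h[y0:y1,x0:x1];mk=(c[...,0]<18)&(c[...,1]>110);v,u=np.nonzero(mk)
    print(f,u.mean()+x0,v.mean()+y0,mk.sum(),(c[...,2]).mean())
robot.read_state()
robot.finish_job()
E
```

```text
top 231.13333333333333 298.68 75 93.49779411764706
top2 232.90322580645162 296.66129032258067 124 95.91838235294118
side 261.73489278752436 198.28460038986356 513 116.78722222222223
side2 261.8003766478343 198.27871939736346 531 130.43777777777777
the job is handed in; nothing more can be done
```

The counting chamber is fully home against the end stop, under its leaf spring. I pressed on its matt near end with the shut fingertips (20–43 N). Still pressing, I slid it about 26 mm, then lifted the finger straight off and moved the arm clear.

**End stop:** The slide stalled at a fixed position while I pushed with 22 N sideways. After release, the top view puts the near edge at x ≈ 0.563 m. That puts the far edge at about 0.639 m, where I had placed the stop, and it lines up with the stop line in the other bays. The camera calibration is only good to about 2 mm, so the stall is the firmer evidence.

**Other plates, bottle and box:**
- The calibration plate, blank and slide box show no change between the before and after pictures.
- The dropper's spot in the top view did change: its colour centroid shifted by 2–3 px. In the side view it moved less than 0.1 px and only brightness changed, so I put this down to the arm's moving shadow. The arm passed well above it.

**Deviations:**
- The first positioning moves overshot by up to about 8 mm in the air and were corrected before contact.
- The tool tilted by 1–2° under load, but its footprint stayed over the matt end.
- The first push stalled at the spring until I pushed harder sideways.

The run took about 8 s of the 37 s allowed, with the wrist force well below 120 N. The job was handed in with the robot touching nothing.

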